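# Snap the retaining clip onto the press link pin

### The job

Take the fork tool from its rest and with it push the brass split clip sideways into the groove of the steel pin on the green press unit until it snaps fully home, pushing gently: the clip is spoilt above 17 N and only the fork may touch it, not the fingers. Then lay the fork back in its rest, the same way round, let go, and leave the other things on the table where they are.

Things in the scene. Friction and masses are not known exactly. Their poses are not given: they have to be found in the camera images.
- pin_groove (a point): Upright steel pin on the green press unit. Point: on the pin's axis, 2.5 mm above the unit's flat top, which is 40 mm above the table. The groove is 16 mm across, from the flat top to 7.5 mm above it; over it is a head 20 mm across. x (level) is the way the clip must be pushed, from the clip towards the pin; z is up.
- pin_top (a point): Top of the same pin's head, 20.5 mm above the unit's flat top, axes alike. The pin floats: pushed along +x it slides with a drag of about 3 N over an unknown 5 to 32 mm until it backs up solid; only there can the clip be snapped home. The flat top ends 66 to 93 mm behind the pin (-x) and 55 mm to either side; a bar 13 mm tall and a housing 26 mm tall stand beyond.
- clip_center (a point): Brass-coloured split clip lying flat on the unit's top behind the pin, 30 mm wide (y), 5 mm thick. Point: centre of its bore, half-way up. x points out of its open mouth (tips 11 mm ahead), z is up. Home means that this point lies on the pin's axis.
- clip_back (a point): Middle of the clip's flat back, 20 mm behind its bore's centre and square to x: push here. Its two sprung arms touch the pin when the bore's centre is about 13 mm short of the pin's axis; spreading them takes some 8 to 12 N, then they snap past it and the push drops sharply; pushed on, the clip bears solidly on the pin.
- fork_grip (a point): Fork tool lying level in its rest: centre of its wooden handle, which is square, 20 x 20 mm, 110 mm long along x. x points along the tool to the fork, z is up. Mass about 0.16 kg.
- fork_face (a point): Middle of the fork's flat pushing face, 134 mm ahead of the handle's centre along x, at the same height. The red head is 42 mm wide and 12 mm tall (6 mm above and below this point), with two prongs 10 mm long ahead of the face, 34 mm apart inside, which straddle the clip's back. A thin shank joins head and handle.
- rest_seat (a point): Rest of the fork tool: the point where the handle's centre lies, 40 mm above the table; x is the way the fork points. Two grey saddles 42 mm before and behind the point, each 12 mm thick, 50 mm tall, with a slot 28 mm wide, flared at the top, floor at 30 mm; 72 mm free between them for the fingers, over a base plate 8 mm thick.
- lino_plate: red lino printing plate lying flat, 200 x 150 x 8 mm; origin under its centre
- gouge: lino gouge with a wooden handle, 150 mm long, lying on the table; origin under the handle's centre
- brayer: ink roller with a black 80 mm roll and a wooden handle, lying on the table; origin under the roll
- ink_tin: blue ink tin, 76 mm across, 75 mm tall; origin under its centre
- ink_jar: yellow ink jar with black cap, 56 mm across, 85 mm tall; origin under its centre
- washer_dish: white dish, 84 mm across, 26 mm tall; origin under its centre
- marker: black and blue marker pen, 120 mm long, lying on the table; origin under its centre
Mind the look-alikes: they are no part of the job. What is shaped like the part that bears rest_seat but pink is not meant.

How it is judged:
On the way, in this order (a step that is already met when the one before it is completed fails the run):
1. the fork is lifted out of its rest (height (world z) of fork_grip above 0.055 m), for 0.1 s.
2. the fork, off its rest, presses on the clip's back near the pin (contact force between fork and clip above 1 N and horizontal distance between clip_center and pin_groove between 0.004 and 0.02 m), for 0.05 s.
3. the clip is home in the groove (horizontal distance between clip_center and pin_groove below 0.003 m), for 0.1 s.
At the end, for the whole second after the job is handed in: The clip lies flat in the pin's groove, its bore centre within 3 mm of the pin's axis, and at rest; the fork lies level in its rest's two saddles, pointing as the rest's x axis, its handle centre within 25 mm of the seat, released and at rest (horizontal distance between clip_center and pin_groove below 0.003 m and z of clip_center in the frame of pin_groove between -0.003 and 0.003 m and angle between clip_center's own z axis and vertical below 0.12 rad and distance between fork_grip and rest_seat below 0.025 m and x of fork_face in the frame of rest_seat above 0.09 m and angle between the z axis of fork_grip and the z axis of rest_seat, either way round below 0.15 rad and angle between the x axis of fork_grip and the x axis of rest_seat, either way round below 0.2 rad and linear speed of each of fork, clip below 0.02 m/s); the robot touches nothing.
It fails at once if the fork presses on the clip with more than 17 N (contact force between fork and clip above 17 N).
It fails at once if the fingers touch the clip (contact force between the fingers and clip above 0.3 N).
It fails at once if another thing on the table is moved by more than 30 mm (distance of any of lino_plate, gouge, brayer, ink_tin, ink_jar, washer_dish, marker from where it was at the start of the episode above 0.03 m).
It also fails if it takes over 59 s, if anything falls off the work surface, if the arm or the gripper's body presses on something with over 40 N, if the wrist force passes 120 N, or if a joint passes its speed limit or range.

### The arm

A 7-joint arm with a two-finger parallel gripper is mounted at the origin on the work surface. World frame = base frame: x ahead of the robot, y to its left, z up, the work surface at z = 0. Lengths are in m, angles in rad, forces in N, time in s.
With the tool pointing down it reaches from about 0.425 to 0.925 m from the base axis. Payload 6.8 kg.
Tool frame: the origin (TCP) lies between the finger pads; the fingertips stand 17 mm ahead of it and the grasp point (between the pads) lies 2 mm behind it; z points along the fingers, y is the direction in which the jaws open and shut (so a half turn about z gives the same grasp; the last joint's range is limited). The gripper opens to 85 mm and grips with 20 to 120 N. Pads are 22 mm wide; open, the fingers measure 114 mm over their backs; the gripper's body (76 mm by 85 mm) begins 54 mm behind the grasp point. The pads swing forward as they close: fully open they stand 13 mm farther back than shut.
Start: joints at [-1.299, 0.477, 0.022, 1.555, -0.011, 1.109, -0.083], TCP at [0.25, 0.627, 0.248] pointing down, gripper open.
Joint ranges: [-2.96, 2.96], [-0.34, 2.1], [-1.41, 1.46], [0.24, 2.44], [-1.37, 4.51], [0.17, 1.92], [-2.96, 2.96]. Speed limits (rad/s): [2.39, 2.39, 3.14, 3.14, 3.14, 3.14, 3.14].

### API

Orientations are given as a unit quaternion [w, x, y, z].
In Python, from station import bot gives the robot as it stands. The module is installed in compiled form; this text tells all that it offers.
- The arm moves only by the tool carry_out, never from a script. Its argument "moves" is a list of rows, each a list of 3 entries, a list of its own where there are three numbers: the turn, a rotation vector about the tool's x, y, z in degrees, then the shift along the tool's x, y, z in cm, then the finger opening in cm, from 0 to 8.54. A call has 1 to 5 rows; each row is the pose to reach, as a shift and turn from the pose commanded when the call began, along the tool's axes at that moment; what a row does not reach only later rows make up. A row lasts 1/8 s, in which the tool goes at most 62.5 mm and 10.7 degrees, less where a joint would pass 70% of its speed; a pose out of reach is approached as far as the arm can. A call with a gripper value outside its range is refused whole. The fingers move at their own pace and stop on an object; "newtons" is the grip in N (left out, the last holds). Time passes only in rows, so rows that repeat a pose let the fingers close. It gives the time, the measured TCP pose, the force and the opening at its end, in the units of the state.
- bot.get_obs(): the state, without advancing time (a new reading comes with each control period).
- bot.read_camera(name): name is "scene" or "top" or "wrist"; returns the picture (400x640x3 uint8, red, green, blue); there is no depth.
- bot.camera_info(name): a dict with "vertical_fov" (degrees; the focal length in pixels is half the picture's height over the tangent of half this angle, whatever the lens; pixels are square), "cx", "cy" (the principal point, pixels), "position" and "attitude" of the camera in the world. Camera axes: x right, y up, looking along -z (the intrinsics and any distortion apply to the point x, -y, -z); pixel columns grow to the right and rows downward; lengths in m; the calibration is good to about 2 mm. A picture is of the moment at which its call begins: read the wrist's pose just before it. camera_info takes no time and is no camera call; for the wrist camera it gives the pose at the moment of the call.
- bot.hand_in(): hands the job in, once; it reports no verdict.
Trained networks look in the newest picture that a camera, given by its name, has taken for a name from the list of things; names that differ only in an ending like _2 or _b are one class to them, and where a whole thing is asked for, a point or a joint stands for the part that bears it (a point fixed in the world has none). Each returns a list of dicts, best first, with "score" (0 to 1); they miss things now and then, are a little off and sometimes report something else, mostly with a low value. They report only what shows in the picture. A call takes as long as a camera call. They do not tell look-alikes from the thing itself.
- bot.silhouettes(label, camera): "region" (400x640 bool, what is visible of it) and "location" ([column, row] in pixels, amid what is visible of it).
The state is a dict: "t": time; "q": joint angles; "joint_vel": joint speeds; "joint_torque": joint torques, N m; "eef_pos": TCP position; "tool_rot": TCP orientation; "contact_force": force on the tool from outside, world axes, zero at the start; "torque": the same for the moment, N m; "gripper_width": opening from 0.0 (shut) to 1.0 (fully open).
Only numpy, scipy, OpenCV 4.12 (cv2) and the standard library are available. Lean on these libraries where they do the work, as an engineer would, in place of code of your own. Each camera call takes 0.05 s, during which the arm holds its last target. There are 200 camera calls.

## Working session

There is one attempt and no reset: what is moved stays moved. The work goes in short steps, Python scripts to look and compute and a tool call to move; the robot and the scene stay as the last step left them, time stands still between calls to the robot, and variables do not carry over. Pictures are saved under pics/ and viewed, about 8 in all and at most 12, crops included, and the job is handed in when it is done.

Besides the shell and the picture viewer there is one more tool, called as name(argument=value, ...) on one line, values as JSON. carry_out: Moves the arm, as the interface text tells. Its arguments: {"type":"object","properties":{"moves":{"type":"array"},"newtons":{"type":"number"}},"required":["moves"]}

```bash
mkdir -p pics; cat > h.py <<'E'
import numpy as np,cv2
from station import bot
from scipy.spatial.transform import Rotation as R
def rot(a):
    a=np.array(a,float)
    return a if a.shape==(3,3) else R.from_quat([a[1],a[2],a[3],a[0]]).as_matrix()
def shot(c,name=None):
    i=bot.camera_info(c);im=bot.read_camera(c)
    if name: cv2.imwrite(f'pics/{name}.png',im[:,:,::-1])
    return im,i
def ray(i,u,v):
    f=200/np.tan(np.radians(i['vertical_fov'])/2)
    d=np.array([(u-i['cx'])/f,-(v-i['cy'])/f,-1.])
    return np.array(i['position']),rot(i['attitude'])@d
def onz(i,u,v,z):
    p,d=ray(i,u,v);return p+d*(z-p[2])/d[2]
def proj(i,P):
    f=200/np.tan(np.radians(i['vertical_fov'])/2)
    c=rot(i['attitude']).T@(np.array(P)-np.array(i['position']))
    return np.array([i['cx']+f*c[0]/-c[2],i['cy']-f*c[1]/-c[2]])
E
python3 - <<'E'
from h import *
ims=[]
for c in ['scene','top']:
    im,i=shot(c,c+'0');print(c,i)
    for l in ['fork_grip','clip_center','pin_top','rest_seat']:
        for s in bot.silhouettes(l,c): print(l,round(s['score'],2),s['location'],s['region'].sum())
i=bot.camera_info('wrist');print(i);print(bot.get_obs())
E
```

```text
scene {'vertical_fov': 49.78515639039348, 'cx': 319.25278922991845, 'cy': 194.16259649881067, 'position': array([ 1.31386052, -0.70732186,  0.77920247]), 'attitude': array([0.80954501, 0.42143987, 0.19299777, 0.36024599])}
fork_grip 0.72 [231.5, 259.2] 366
fork_grip 0.23 [222.2, 215.9] 215
clip_center 0.53 [338.0, 205.8] 48
pin_top 0.78 [356.6, 211.8] 208
pin_top 0.23 [232.3, 262.2] 497
rest_seat 0.98 [283.5, 239.6] 830
rest_seat 0.96 [225.9, 260.4] 688
rest_seat 0.8 [262.9, 201.3] 696
top {'vertical_fov': 46.30814263153088, 'cx': 318.93742437277183, 'cy': 207.6578450220384, 'position': array([ 0.44348585, -0.0853769 ,  1.53204662]), 'attitude': array([-0.70149042, -0.04139459,  0.02983632,  0.71084983])}
fork_grip 0.69 [408.0, 221.1] 283
clip_center 0.2 [300.2, 189.5] 207
pin_top 0.69 [299.2, 188.2] 197
pin_top 0.33 [400.6, 160.8] 463
rest_seat 0.96 [339.8, 267.0] 747
rest_seat 0.93 [404.5, 223.3] 510
rest_seat 0.66 [480.3, 237.5] 743
rest_seat 0.63 [360.8, 215.8] 663
rest_seat 0.23 [382.1, 276.6] 197
{'vertical_fov': 60.14687183526776, 'cx': 323.8071689295381, 'cy': 207.32287522081555, 'position': array([0.17790592, 0.65609941, 0.3743179 ]), 'attitude': array([ 0.81794583, -0.12736589, -0.08663563,  0.55428948])}
{'t': 0.5, 'q': array([-1.29905182,  0.47704422,  0.0224198 ,  1.55544454, -0.01151775,
        1.10929726, -0.08308614]), 'joint_vel': array([ 0.00079481, -0.0006354 , -0.00129949,  0.00092482,  0.00147548,
       -0.00111257, -0.0001415 ]), 'joint_torque': array([-1.45712052e-03, -5.95802343e+01,  1.60436120e+00, -2.81289089e+01,
        1.24126687e-02,  2.49257369e-03, -5.09629467e-05]), 'eef_pos': array([0.25027392, 0.62687929, 0.24825977]), 'tool_rot': array([-1.28671770e-05,  1.88798848e-01,  9.82015781e-01, -3.10559482e-05]), 'contact_force': array([-0.27471904,  0.14419102, -0.66244693]), 'torque': array([0.00193328, 0.00112468, 0.02277227]), 'gripper_width': 1.000649781568396}
```

View pics/scene0.png

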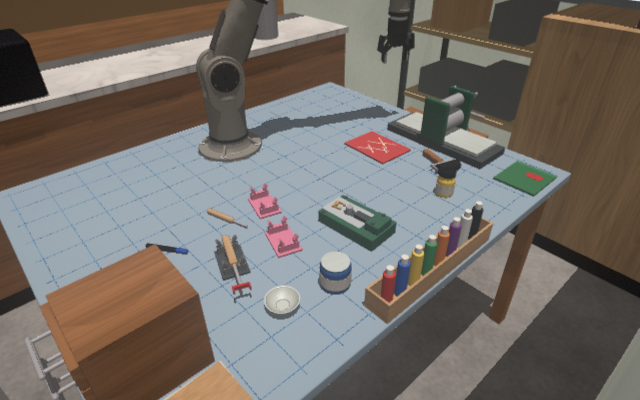

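View pics/top0.png

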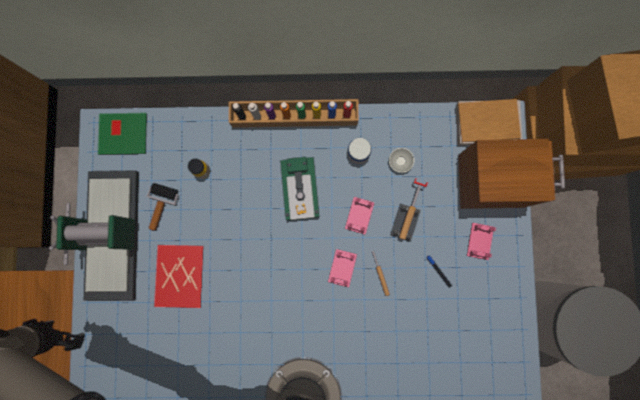

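```bash
python3 - <<'E'
from h import *
im=cv2.imread('pics/top0.png');i=bot.camera_info('top')
a=cv2.resize(im[145:245,270:440],None,fx=4.7,fy=4.7,interpolation=cv2.INTER_CUBIC);cv2.imwrite('pics/crop1.png',a)
for n,u,v,z in [('grip',408,221.1,.04),('face',420,183,.04),('clip',300,209,.0425),('pin',299,188,.06)]: print(n,onz(i,u,v,z))
print(onz(i,303,385,0))
i=bot.camera_info('wrist');o=bot.get_obs();T=rot(o['tool_rot']);print(T);print(T.T@rot(i['attitude']),T.T@(i['position']-o['eef_pos']))
E
```

```text
grip [ 0.54746888 -0.34525564  0.04      ]
face [ 0.66956094 -0.38754196  0.04      ]
clip [ 0.59081978 -0.00121932  0.0425    ]
pin [6.56230868e-01 4.15669089e-04 6.00000000e-02]
[ 0.03371147 -0.00367373  0.        ]
[[-9.28709990e-01  3.70806895e-01 -3.69981962e-05]
 [ 3.70806896e-01  9.28709988e-01 -5.61362460e-05]
 [ 1.35448873e-05 -6.58534788e-05 -9.99999998e-01]]
[[ 3.14355282e-04  9.52540410e-01  3.04412003e-01]
 [ 9.99999772e-01 -1.17638199e-04 -6.64560104e-04]
 [-5.97209875e-04  3.04412143e-01 -9.52540230e-01]] [ 0.07804561  0.00029416 -0.1260571 ]
```

View pics/crop1.png

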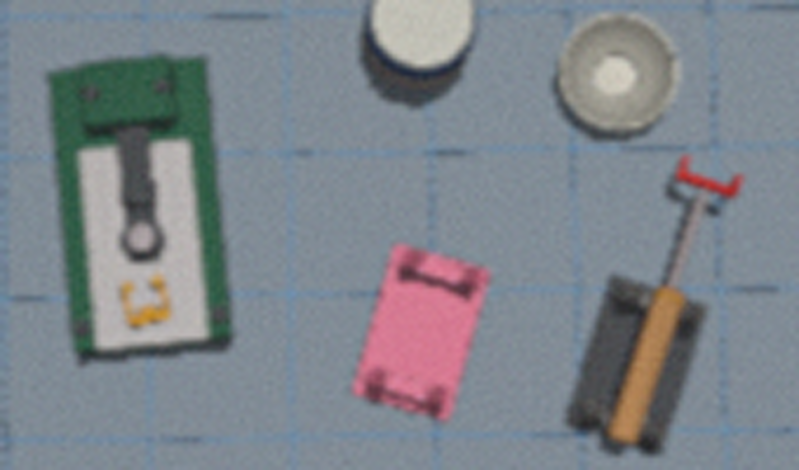

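carry_out(moves=[[[0,0,0],[-4,-4,0],8.5],[[0,0,0],[-8,-8,0],8.5],[[0,0,0],[-12,-12.2,0],8.5],[[0,0,0],[-16,-16.3,0],8.5],[[0,0,0],[-20,-20.4,0],8.5]])

```text
t: 1.12
eef_pos: [0.361, 0.3616, 0.2486]
tool_rot: [0.0, 0.189, 0.982, 0.0]
contact_force: [0.4, 0.1, 0.3]
gripper_width: 0.996
```

carry_out(moves=[[[0,0,0],[-4,-4,0],8.5],[[0,0,0],[-8,-8,0],8.5],[[0,0,0],[-12,-12.2,0],8.5],[[0,0,0],[-16,-16.5,0],8.5],[[0,0,0],[-19.5,-21.5,0],8.5]])

```text
t: 1.75
eef_pos: [0.4627, 0.0898, 0.2488]
tool_rot: [0.001, 0.189, 0.982, 0.0]
contact_force: [0.1, 0.5, 0.4]
gripper_width: 0.994
```

carry_out(moves=[[[0,0,0],[-3.3,-5,0.6],8.5],[[0,0,0],[-6.6,-10,1.2],8.5],[[0,0,0],[-10,-15,1.8],8.5],[[0,0,0],[-13.3,-20,2.4],8.5],[[0,0,0],[-16.6,-25,3],8.5]])

```text
t: 2.38
eef_pos: [0.5237, -0.2041, 0.2184]
tool_rot: [0.0, 0.188, 0.982, 0.0]
contact_force: [0.2, 0.3, 0.5]
gripper_width: 0.992
```

carry_out(moves=[[[0,0,0],[-3,-4.2,0],8.5],[[0,0,0],[-6,-8.4,0],8.5],[[0,0,0],[-8.2,-12.4,0],8.5],[[0,0,0],[-8.2,-12.4,0],8.5]])

```text
t: 2.88
eef_pos: [0.5521, -0.3527, 0.2184]
tool_rot: [0.0, 0.192, 0.981, -0.002]
contact_force: [-0.6, 1.0, -0.2]
gripper_width: 0.996
```

```bash
python3 - <<'E'
from h import *
print(bot.get_obs()['eef_pos'])
im,i=shot('wrist','w1')
for l in ['fork_grip','rest_seat']:
    for s in bot.silhouettes(l,'wrist'):
        c=cv2.minAreaRect(np.argwhere(s['region'])[:,::-1].astype(np.float32));print(l,round(s['score'],2),s['location'],s['region'].sum(),c)
E
```

```text
[ 0.55214946 -0.35270986  0.21838881]
fork_grip 0.8 [339.1, 195.0] 3962 ((338.0, 212.0), (206.0, 42.0), 90.0)
rest_seat 0.91 [90.8, 194.6] 8298 ((78.38356018066406, 202.35617065429688), (120.55238342285156, 100.88947296142578), 69.44395446777344)
rest_seat 0.9 [489.1, 129.8] 9455 ((500.0, 135.0), (126.0, 100.0), 90.0)
rest_seat 0.59 [345.9, 166.6] 5547 ((335.36810302734375, 170.50498962402344), (119.14161682128906, 73.62683868408203), 87.83892822265625)
```

View pics/w1.png

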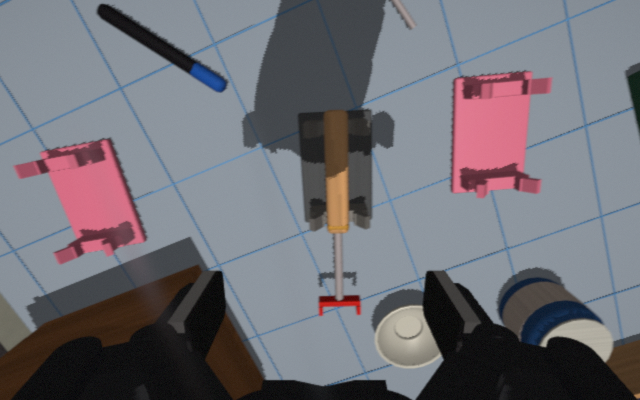

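```bash
python3 - <<'E'
from h import *
i=bot.camera_info('wrist')
a=onz(i,335,110,.05);b=onz(i,339,231,.05);c=onz(i,340,299,.046)
print(a,b,c,np.linalg.norm(b-a),np.linalg.norm(c-b))
d=c-a;print(np.degrees(np.arctan2(d[1],d[0])),(a+b)/2)
o=bot.get_obs();T=rot(o['tool_rot']);print(np.degrees(np.arctan2(-T[1,0],-T[0,0])))
E
```

```text
[ 0.49411814 -0.31265183  0.05      ] [ 0.59480714 -0.34766031  0.05      ] [ 0.66418705 -0.37295758  0.046     ] 0.10660144348834241 0.07395622621566912
-19.524302971900003 [ 0.54446264 -0.33015607  0.05      ]
-21.711928217499285
```

```bash
python3 - <<'E'
from h import *
for c,pts in [('scene',[(230,247)]),('top',[(407.9,222.7)])]:
    i=bot.camera_info(c)
    for p in pts: print(c,onz(i,*p,.05))
    for P in [(.541,-.3295,.05),(0,0,0.0)]: print(P,proj(i,P))
E
```

```text
scene [ 0.54834611 -0.33506076  0.05      ]
(0.541, -0.3295, 0.05) [230.3216002  244.58154222]
(0, 0, 0.0) [229.67634918 145.47644967]
top [ 0.54170289 -0.34303864  0.05      ]
(0.541, -0.3295, 0.05) [403.61804102 222.97954   ]
(0, 0, 0.0) [301.93601941 396.0083255 ]
```

carry_out(moves=[[[0,0,-2.2],[-0.1,1.9,4],8.5],[[0,0,-2.2],[-0.1,1.9,8],8.5],[[0,0,-2.2],[-0.1,1.9,8],8.5]])

```text
t: 3.4
eef_pos: [0.56, -0.3274, 0.1356]
tool_rot: [-0.003, 0.169, 0.986, 0.001]
contact_force: [-0.2, 0.4, 0.6]
gripper_width: 0.993
```

```bash
python3 - <<'E'
from h import *
o=bot.get_obs();print(o['eef_pos'],o['tool_rot'])
im,i=shot('wrist','w2');print(i['position'],i['attitude'])
for s in bot.silhouettes('fork_grip','wrist'):
    r=s['region']
    for v in range(0,400,25):
        c=np.where(r[v])[0]
        if len(c): print(v,c.min(),c.max(),onz(i,(c.min()+c.max())/2,v,.05))
E
```

```text
[ 0.56004457 -0.3273733   0.13558432] [-0.00298914  0.16857674  0.9856831   0.00133354]
[ 0.4872854  -0.30160847  0.26212693] [ 0.80685294 -0.12251337 -0.08812697  0.57115011]
125 281 315 [ 0.49613987 -0.32059812  0.05      ]
150 283 314 [ 0.51019501 -0.32557391  0.05      ]
175 283 315 [ 0.52486812 -0.33076848  0.05      ]
200 284 314 [ 0.54009458 -0.33649789  0.05      ]
225 284 314 [ 0.5560212  -0.34249076  0.05      ]
250 285 314 [ 0.57280881 -0.34845022  0.05      ]
275 284 313 [ 0.59006321 -0.35566608  0.05      ]
300 295 305 [ 0.60875475 -0.36158328  0.05      ]
325 295 305 [ 0.62803302 -0.36881832  0.05      ]
350 295 305 [ 0.6483129  -0.37642925  0.05      ]
375 273 326 [ 0.66954787 -0.38480355  0.05      ]
```

View pics/w2.png

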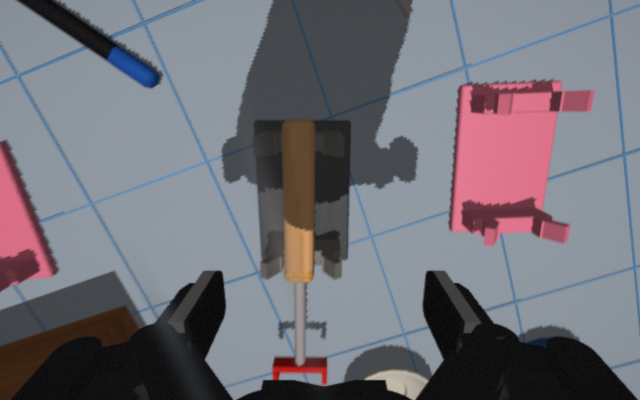

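```bash
python3 - <<'E'
from h import *
o=bot.get_obs();print(o['eef_pos'],o['tool_rot'],o['joint_vel'].round(3))
im,i=shot('wrist');print(bot.get_obs()['eef_pos'])
for s in bot.silhouettes('fork_grip','wrist'):
    r=s['region']; P=[]
    for v in range(130,275):
        c=np.where(r[v])[0]
        if len(c): P.append(onz(i,(c.min()+c.max())/2,v,.05))
    P=np.array(P); k=np.polyfit(P[:,0],P[:,1],1);print(k,np.degrees(np.arctan(k[0])),np.where(r.any(1))[0][[0,-1]])
T=rot(o['tool_rot']);print(T,np.degrees(np.arctan2(-T[1,0],-T[0,0])))
E
```

```text
[ 0.56192136 -0.3302302   0.13940576] [ 3.42985852e-04  1.69446202e-01  9.85539378e-01 -3.37651022e-05] [ 0.007 -0.019  0.016 -0.026 -0.001 -0.004  0.001]
[ 0.56230169 -0.33092793  0.14019176]
[-0.36763117 -0.13814714] -20.185001120989718 [112 374]
[-0.38118833 -0.12843528] -20.866262550707734 [112 271]
[[-9.42575734e-01  3.33991833e-01  6.64609391e-04]
 [ 3.33991786e-01  9.42575967e-01 -1.82788976e-04]
 [-6.87494864e-04  4.96816246e-05 -9.99999762e-01]] -19.51124544978302
```

carry_out(moves=[[[0,0,0.7],[-0.5,-1.3,3],8.5],[[0,0,0.7],[-0.5,-1.3,6],8.5],[[0,0,0.7],[-0.5,-1.3,6],6],[[0,0,0.7],[-0.5,-1.3,6],6]], newtons=40)

```text
t: 4.1
eef_pos: [0.5628, -0.3452, 0.0802]
tool_rot: [0.001, 0.176, 0.984, -0.0]
contact_force: [0.4, 0.4, 0.4]
gripper_width: 0.703
```

```bash
python3 - <<'E'
from h import *
o=bot.get_obs();print(o['eef_pos'])
im,i=shot('wrist','w3')
for s in bot.silhouettes('fork_grip','wrist')[:1]:
    r=s['region']; P=[]; T=rot(o['tool_rot'])
    for v in range(100,260,20):
        c=np.where(r[v])[0]
        if len(c): p=onz(i,(c.min()+c.max())/2,v,.05); print(v,c.min(),c.max(),p,T.T@(p-o['eef_pos']))
    print(np.where(r.any(1))[0][[0,-1]])
E
```

```text
[ 0.56276177 -0.34523464  0.0802409 ]
120 301 344 [ 0.49865623 -0.32177084  0.05      ] [ 0.06834262 -0.00017626  0.03006389]
140 301 344 [ 0.50679731 -0.32478444  0.05      ] [ 0.0596617  -0.00018452  0.03008639]
160 303 344 [ 0.51538699 -0.32747917  0.05      ] [0.05067034 0.0002617  0.03010958]
180 302 343 [ 0.52396896 -0.33114091  0.05      ] [ 0.04135138 -0.00020193  0.03013386]
200 301 344 [ 0.53303253 -0.33449598  0.05      ] [ 0.0316868  -0.00021113  0.03015892]
220 303 342 [ 0.54243867 -0.33797787  0.05      ] [ 0.02165693 -0.00022067  0.03018492]
240 303 342 [ 0.55220717 -0.3415939   0.05      ] [ 0.01124067 -0.00023057  0.03021193]
[105 385]
```

View pics/w3.png

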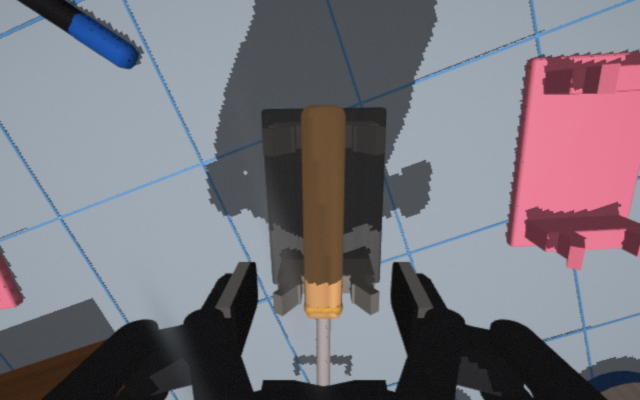

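carry_out(moves=[[[0,0,0],[0,0,2.2],6],[[0,0,0],[0,0,4.2],6],[[0,0,0],[0,0,4.2],1.5],[[0,0,0],[0,0,4.2],1.5],[[0,0,0],[0,0,4.2],1.5]], newtons=60)

```text
t: 4.82
eef_pos: [0.562, -0.3449, 0.0367]
tool_rot: [0.0, 0.176, 0.984, -0.0]
contact_force: [0.3, 0.2, -0.3]
gripper_width: 0.227
```

carry_out(moves=[[[0,0,0],[0,0,0],1.5],[[0,0,0],[0,0,0],1.5]])

```text
t: 5.08
eef_pos: [0.5618, -0.3446, 0.0365]
tool_rot: [0.0, 0.176, 0.984, -0.0]
contact_force: [-0.6, 0.3, 0.6]
gripper_width: 0.224
```

carry_out(moves=[[[0,0,0],[0,0,-3],1.5],[[0,0,0],[0,0,-7],1.5],[[0,0,0],[1.5,0,-12],1.5],[[0,0,0],[5,3,-16],1.5],[[0,0,0],[9,7,-16],1.5]], newtons=80)

```text
t: 5.7
eef_pos: [0.5027, -0.249, 0.1997]
tool_rot: [0.004, 0.177, 0.984, -0.001]
contact_force: [1.0, 1.2, -1.8]
gripper_width: 0.223
```

```bash
python3 - <<'E'
from h import *
i=bot.camera_info('top')
# crop pixel positions
for n,u,v,z in [('pin',142,238,.0605),('clip',146,303,.045),('back',148,325,.045),('uTL',50,75,.04),('uBL',78,345,.04),('uTR',205,60,.04),('uBR',229,335,.04)]:
    print(n,onz(i,270+u/4.7,145+v/4.7,z))
E
```

```text
pin [ 0.63163491 -0.00326666  0.0605    ]
clip [ 0.58902092 -0.00475181  0.045     ]
back [ 0.5739818  -0.00598339  0.045     ]
uTL [0.74856295 0.06048078 0.04      ]
uBL [0.56140162 0.04214525 0.04      ]
uTR [ 0.75737404 -0.04665565  0.04      ]
uBR [ 0.56681861 -0.06086394  0.04      ]
```

carry_out(moves=[[[0,0,-6.5],[-0.9,4.8,0],1.5],[[0,0,-13],[-1.8,9.6,0],1.5],[[0,0,-19],[-2.7,14.4,0],1.5],[[0,0,-25.2],[-3.6,19.2,0],1.5],[[0,0,-25.2],[-3.6,19.2,0],1.5]])

```text
t: 6.32
eef_pos: [0.6037, -0.0746, 0.1961]
tool_rot: [0.001, -0.047, 0.999, 0.001]
contact_force: [-0.2, -0.3, -1.8]
gripper_width: 0.224
```

carry_out(moves=[[[0,0,0],[0,0,0],1.5],[[0,0,0],[0,0,0],1.5],[[0,0,0],[0,0,0],1.5]])

```text
t: 6.7
eef_pos: [0.6013, -0.0814, 0.1964]
tool_rot: [-0.0, -0.042, 0.999, -0.0]
contact_force: [0.1, -0.4, -0.8]
gripper_width: 0.221
```

```bash
python3 - <<'E'
from h import *
o=bot.get_obs();print(o['eef_pos'])
im,i=shot('wrist','w4');print(bot.get_obs()['eef_pos'])
T=rot(o['tool_rot']);print(np.degrees(np.arctan2(-T[1,0],-T[0,0])))
for l,z in [('clip_center',.045),('pin_top',.0605)]:
    for s in bot.silhouettes(l,'wrist'):
        print(l,round(s['score'],2),s['location'],s['region'].sum(),onz(i,*s['location'],z))
np.save('w4.npy',{'i':i},allow_pickle=True)
E
```

```text
[ 0.60132151 -0.08142182  0.19641118]
[ 0.60147416 -0.08112085  0.19640865]
4.811005476258397
clip_center 0.66 [420.7, 186.5] 924 [ 0.58738507 -0.00169986  0.045     ]
pin_top 0.72 [412.0, 266.8] 2619 [ 0.65341361 -0.00201036  0.0605    ]
```

View pics/w4.png

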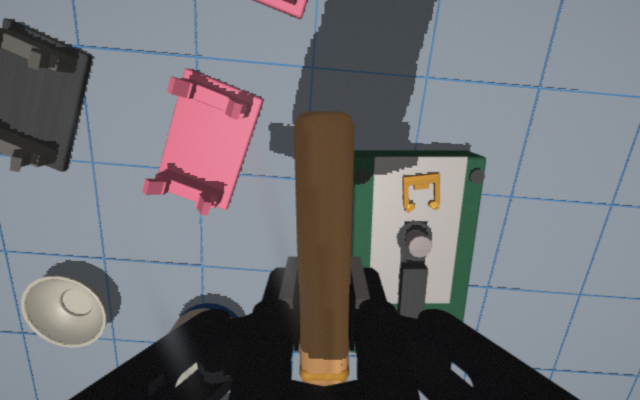

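```bash
python3 - <<'E'
from h import *
i=np.load('w4.npy',allow_pickle=True).item()['i'];im=cv2.imread('pics/w4.png')
cr=im[150:310,360:500];cv2.imwrite('pics/c4.png',cv2.resize(cr,None,fx=4,fy=4,interpolation=cv2.INTER_CUBIC))
h=cv2.cvtColor(im,cv2.COLOR_BGR2HSV);m=(h[...,0]>12)&(h[...,0]<32)&(h[...,1]>120)&(h[...,2]>90)
m[:150]=0;m[230:]=0;m[:,:380]=0;m[:,460:]=0
p=np.argwhere(m)[:,::-1].astype(np.float32);W=np.array([onz(i,u,v,.0425)[:2] for u,v in p])
print(len(p),p.min(0),p.max(0))
a=np.radians(4.8);D=np.array([[np.cos(a),np.sin(a)],[-np.sin(a),np.cos(a)]])
L=W@D.T;print('tool-aligned min/max',L.min(0),L.max(0))
r=cv2.minAreaRect((W*1000).astype(np.float32));print(r)
print('pin',onz(i,420.5,245.5,.0605),'unit back',onz(i,360,152,.04),onz(i,484,155,.04),onz(i,362,200,.04), 'floor edge',onz(i,375,156,.04))
E
```

```text
742 [403. 173.] [439. 211.]
tool-aligned min/max [ 0.57434378 -0.06547306] [ 0.60737549 -0.03336541]
((593.0577392578125, 0.1252727508544922), (31.714130401611328, 30.22890853881836), 10.627625465393066)
pin [0.63348158 0.00182553 0.0605    ] unit back [ 0.56397991 -0.05447911  0.04      ] [0.55788331 0.04702896 0.04      ] [ 0.60447008 -0.04803927  0.04      ] floor edge [ 0.5662011  -0.04184602  0.04      ]
```

View pics/c4.png

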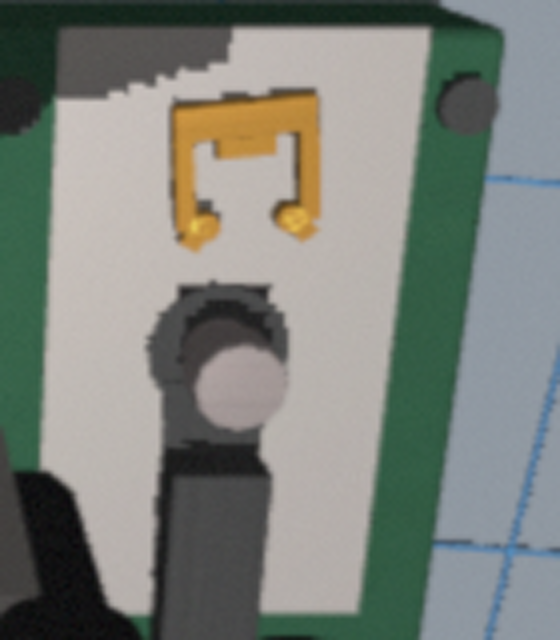

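```bash
python3 - <<'E'
from h import *
i=np.load('w4.npy',allow_pickle=True).item()['i']
def w(u,v,z): return onz(i,360+u/4,150+v/4,z)
def an(n,a,b,z):
    A=w(*a,z);B=w(*b,z);d=B-A;print(n,(A[:2]*1000).round(1),(B[:2]*1000).round(1),np.degrees(np.arctan2(d[1],d[0])).round(2))
an('right in',(430,27),(360,610),.04);an('left in',(57,30),(40,480),.04);an('right out',(502,40),(422,630),.04)
an('clip back',(172,103),(318,93),.045)
an('clip L',(174,110),(178,228),.045);an('clip R',(318,98),(319,216),.045)
an('pin-mid',(240,387),(240,387),.0605)
an('bar L',(172,478),(160,640),.053);an('bar R',(271,474),(257,640),.053)
an('back edge white',(57,28),(430,27),.04)
an('slotedge',(180,288),(270,288),.04)
E
```

```text
right in [560.4  33.9] [697.5  46.4] 5.23
left in [567.5 -42.3] [670.  -32.9] 5.22
right out [561.8  49.2] [701.7  62.1] 5.27
clip back [579.6 -17.7] [575.1  11.7] 98.83
clip L [581.  -17.1] [606.1 -12.3] 10.73
clip R [576.1  11.9] [601.   16.8] 11.12
pin-mid [634.6   1.6] [634.6   1.6] 0.0
bar L [660.4  -6.9] [701.1  -3.4] 5.02
bar R [657.6  14.3] [699.2  18.5] 5.74
back edge white [567.1 -42.4] [560.4  33.9] 94.97
slotedge [621.2  -8.4] [619.5  11.1] 94.81
```

carry_out(moves=[[[0,2,-0.4],[4.9,2.6,0],1.5],[[0,4,-0.4],[9.8,5.2,0],1.5],[[0,6,-0.4],[14.6,7.85,3],1.5],[[0,6,-0.4],[14.6,7.85,8],1.5],[[0,6,-0.4],[14.6,7.85,9.6],1.5]])

```text
t: 7.48
eef_pos: [0.4482, -0.0144, 0.0988]
tool_rot: [-0.054, -0.047, 0.997, -0.002]
contact_force: [0.9, 0.5, -0.8]
gripper_width: 0.227
```

carry_out(moves=[[[0,0,0],[0,0,0],1.5],[[0,0,0],[0,0,0],1.5],[[0,0,0],[0,0,0],1.5]])

```text
t: 7.85
eef_pos: [0.4509, -0.0147, 0.1014]
tool_rot: [-0.051, -0.046, 0.998, -0.002]
contact_force: [-0.8, -0.4, -1.8]
gripper_width: 0.223
```

```bash
cat > st.py <<'E'
from h import *
o=bot.get_obs();T=rot(o['tool_rot']);f=-T[:,0];p=o['eef_pos']
yaw=np.degrees(np.arctan2(f[1],f[0]));pit=np.degrees(np.arcsin(f[2]))
face=p+.114*f-.0035*T[:,2]
a=np.radians(5.2);A=np.array([np.cos(a),np.sin(a)]);r=face[:2]-np.array([.6346,.0016])
F=o['contact_force'];print('t',round(o['t'],2),'tcp',p.round(4),'yaw %.2f pitch %.2f roll %.2f'%(yaw,pit,np.degrees(np.arcsin(T[2,1]))),'face z %.4f along %.4f lat %.4f'%(face[2],r@A,r@[-A[1],A[0]]),'F',F.round(1),'Fax',round(F[:2]@A,1))
E
python3 st.py; python3 -c "
from h import *
shot('scene','s5');im=cv2.imread('pics/s5.png');cv2.imwrite('pics/s5c.png',cv2.resize(im[150:270,250:430],None,fx=4,fy=4,interpolation=cv2.INTER_CUBIC))"
```

```text
t 7.85 tcp [ 0.4509 -0.0147  0.1014] yaw 5.30 pitch -5.85 roll 0.03 face z 0.0933 along -0.0707 lat 0.0006 F [-0.8 -0.4 -1.8] Fax -0.8
```

View pics/s5c.png

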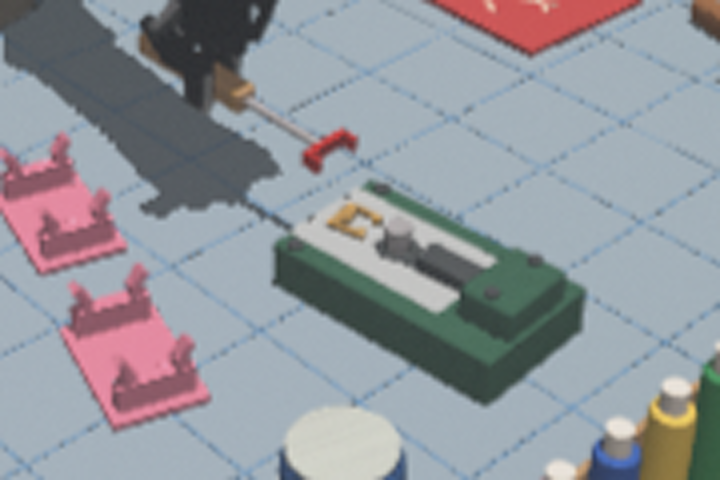

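carry_out(moves=[[[0,0,-0.1],[-0.1,-0.05,2],1.5],[[0,0,-0.1],[-0.3,-0.05,3.8],1.5],[[0,0,-0.1],[-0.33,-0.05,4.25],1.5],[[0,0,-0.1],[-0.33,-0.05,4.25],1.5],[[0,0,-0.1],[-0.33,-0.05,4.25],1.5]])

```text
t: 8.52
eef_pos: [0.4491, -0.0151, 0.0583]
tool_rot: [-0.052, -0.047, 0.998, -0.002]
contact_force: [-0.2, 0.1, -0.4]
gripper_width: 0.222
```

```bash
python3 st.py; python3 - <<'E'
from h import *
im,i=shot('scene','s6');print(i['position'])
# predicted pixels of head & clip reference
cv2.imwrite('pics/s6c.png',cv2.resize(im[180:230,310:390,::-1],None,fx=9,fy=9,interpolation=cv2.INTER_CUBIC))
E
```

```text
t 8.53 tcp [ 0.4491 -0.0151  0.0583] yaw 5.44 pitch -5.93 roll 0.04 face z 0.0501 along -0.0725 lat 0.0007 F [-0.2  0.1 -0.4] Fax -0.2
[ 1.31386052 -0.70732186  0.77920247]
```

View pics/s6c.png

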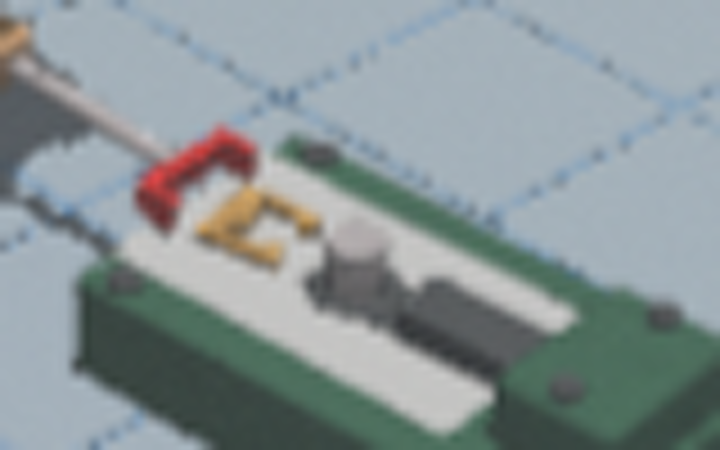

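carry_out(moves=[[[0,0,0.2],[-0.01,0,0.15],1.5],[[0,0,0.2],[-0.01,0,0.15],1.5],[[0,0,0.2],[-0.4,0,0.11],1.5],[[0,0,0.2],[-0.8,0,0.07],1.5],[[0,0,0.2],[-1.1,0,0.04],1.5]])

```text
t: 9.2
eef_pos: [0.4598, -0.014, 0.0562]
tool_rot: [-0.052, -0.046, 0.998, -0.002]
contact_force: [-0.2, 0.1, -1.4]
gripper_width: 0.22
```

```bash
python3 st.py
```

```text
t 9.2 tcp [ 0.4598 -0.014   0.0562] yaw 5.24 pitch -5.98 roll 0.01 face z 0.0477 along -0.0617 lat 0.0004 F [-0.2  0.1 -1.4] Fax -0.2
```

carry_out(moves=[[[0,0,0],[-0.2,0,-0.07],1.5],[[0,0,0],[-0.4,0,-0.1],1.5],[[0,0,0],[-0.6,0,-0.12],1.5],[[0,0,0],[-0.8,0,-0.14],1.5],[[0,0,0],[-1,0,-0.16],1.5]])

```text
t: 9.82
eef_pos: [0.4695, -0.0131, 0.0567]
tool_rot: [-0.052, -0.046, 0.998, -0.002]
contact_force: [-1.6, 0.2, -1.8]
gripper_width: 0.221
```

```bash
python3 st.py
```

```text
t 9.82 tcp [ 0.4695 -0.0131  0.0567] yaw 5.24 pitch -6.00 roll 0.01 face z 0.0482 along -0.0520 lat 0.0004 F [-1.6  0.2 -1.8] Fax -1.6
```

carry_out(moves=[[[0,0,0],[-0.2,0,-0.02],1.5],[[0,0,0],[-0.4,0,-0.04],1.5],[[0,0,0],[-0.6,0,-0.06],1.5],[[0,0,0],[-0.8,0,-0.08],1.5],[[0,0,0],[-1,0,-0.1],1.5]])

```text
t: 10.45
eef_pos: [0.4795, -0.0122, 0.0566]
tool_rot: [-0.052, -0.046, 0.998, -0.002]
contact_force: [-0.1, 0.7, -1.9]
gripper_width: 0.223
```

```bash
python3 st.py
```

```text
t 10.45 tcp [ 0.4795 -0.0122  0.0566] yaw 5.24 pitch -6.00 roll 0.01 face z 0.0482 along -0.0419 lat 0.0004 F [-0.1  0.7 -1.9] Fax 0.0
```

carry_out(moves=[[[0,0,0],[-0.2,0,-0.02],1.5],[[0,0,0],[-0.4,0,-0.04],1.5],[[0,0,0],[-0.6,0,-0.06],1.5],[[0,0,0],[-0.8,0,-0.08],1.5],[[0,0,0],[-1,0,-0.1],1.5]])

```text
t: 11.08
eef_pos: [0.4881, -0.0116, 0.0563]
tool_rot: [-0.054, -0.045, 0.998, -0.002]
contact_force: [-5.6, -1.3, 0.7]
gripper_width: 0.222
```

```bash
python3 st.py
```

```text
t 11.07 tcp [ 0.4881 -0.0116  0.0563] yaw 5.20 pitch -6.16 roll 0.01 face z 0.0476 along -0.0334 lat 0.0001 F [-5.6 -1.3  0.7] Fax -5.7
```

carry_out(moves=[[[0,0,0],[-0.1,0,-0.01],1.5],[[0,0,0],[-0.2,0,-0.02],1.5],[[0,0,0],[-0.3,0,-0.03],1.5],[[0,0,0],[-0.4,0,-0.04],1.5],[[0,0,0],[-0.5,0,-0.05],1.5]])

```text
t: 11.7
eef_pos: [0.4945, -0.0108, 0.0565]
tool_rot: [-0.052, -0.046, 0.998, -0.002]
contact_force: [-3.3, -2.1, -1.1]
gripper_width: 0.22
```

```bash
python3 st.py
```

```text
t 11.7 tcp [ 0.4945 -0.0108  0.0565] yaw 5.24 pitch -6.00 roll 0.01 face z 0.0481 along -0.0269 lat 0.0004 F [-3.3 -2.1 -1.1] Fax -3.5
```

carry_out(moves=[[[0,0,0],[-0.1,0,-0.01],1.5],[[0,0,0],[-0.2,0,-0.02],1.5],[[0,0,0],[-0.3,0,-0.03],1.5],[[0,0,0],[-0.4,0,-0.04],1.5],[[0,0,0],[-0.5,0,-0.05],1.5]])

```text
t: 12.32
eef_pos: [0.4995, -0.0103, 0.0565]
tool_rot: [-0.052, -0.046, 0.998, -0.002]
contact_force: [-3.7, -2.1, -0.8]
gripper_width: 0.221
```

```bash
python3 st.py
```

```text
t 12.32 tcp [ 0.4995 -0.0103  0.0565] yaw 5.24 pitch -6.00 roll 0.01 face z 0.0481 along -0.0219 lat 0.0004 F [-3.7 -2.1 -0.8] Fax -3.9
```

carry_out(moves=[[[0,0,0],[-0.1,-0.02,-0.01],1.5],[[0,0,0],[-0.2,-0.04,-0.02],1.5],[[0,0,0],[-0.3,-0.05,-0.03],1.5],[[0,0,0],[-0.4,-0.05,-0.04],1.5],[[0,0,0],[-0.5,-0.05,-0.05],1.5]])

```text
t: 12.95
eef_pos: [0.5045, -0.0104, 0.0565]
tool_rot: [-0.052, -0.046, 0.998, -0.002]
contact_force: [-4.1, -1.4, -0.3]
gripper_width: 0.219
```

```bash
python3 st.py
```

```text
t 12.95 tcp [ 0.5045 -0.0104  0.0565] yaw 5.24 pitch -6.01 roll 0.01 face z 0.0480 along -0.0169 lat -0.0001 F [-4.1 -1.4 -0.3] Fax -4.2
```

carry_out(moves=[[[0,0,0],[-0.1,-0.02,-0.01],1.5],[[0,0,0],[-0.2,-0.04,-0.02],1.5],[[0,0,0],[-0.3,-0.04,-0.03],1.5],[[0,0,0],[-0.4,-0.04,-0.04],1.5],[[0,0,0],[-0.5,-0.04,-0.05],1.5]])

```text
t: 13.58
eef_pos: [0.5096, -0.0103, 0.0565]
tool_rot: [-0.052, -0.046, 0.998, -0.002]
contact_force: [-4.2, -0.1, -0.2]
gripper_width: 0.219
```

```bash
python3 st.py
```

```text
t 13.57 tcp [ 0.5096 -0.0103  0.0565] yaw 5.24 pitch -6.00 roll 0.01 face z 0.0480 along -0.0118 lat -0.0005 F [-4.2 -0.1 -0.2] Fax -4.2
```

Lateral load is gone; continue.

carry_out(moves=[[[0,0,0],[-0.1,0,-0.01],1.5],[[0,0,0],[-0.2,0,-0.02],1.5],[[0,0,0],[-0.3,0,-0.03],1.5],[[0,0,0],[-0.4,0,-0.04],1.5],[[0,0,0],[-0.5,0,-0.05],1.5]])

```text
t: 14.2
eef_pos: [0.5143, -0.0099, 0.0564]
tool_rot: [-0.053, -0.046, 0.998, -0.002]
contact_force: [-6.2, -0.6, 0.4]
gripper_width: 0.216
```

```bash
python3 st.py
```

```text
t 14.2 tcp [ 0.5143 -0.0099  0.0564] yaw 5.24 pitch -6.03 roll 0.01 face z 0.0479 along -0.0071 lat -0.0005 F [-6.2 -0.6  0.4] Fax -6.3
```

carry_out(moves=[[[0,0,0],[-0.05,0,0],1.5],[[0,0,0],[-0.1,0,-0.01],1.5],[[0,0,0],[-0.1,0,-0.01],1.5]])

```text
t: 14.58
eef_pos: [0.5145, -0.0099, 0.0563]
tool_rot: [-0.053, -0.046, 0.998, -0.002]
contact_force: [-6.3, -0.0, 1.6]
gripper_width: 0.22
```

```bash
python3 st.py
```

```text
t 14.57 tcp [ 0.5145 -0.0099  0.0563] yaw 5.23 pitch -6.12 roll 0.02 face z 0.0476 along -0.0070 lat -0.0005 F [-6.3 -0.   1.6] Fax -6.3
```

carry_out(moves=[[[0,0,0],[-0.05,0,0],1.5],[[0,0,0],[-0.1,0,-0.01],1.5],[[0,0,0],[-0.1,0,-0.01],1.5]])

```text
t: 14.95
eef_pos: [0.5146, -0.0099, 0.0562]
tool_rot: [-0.054, -0.046, 0.997, -0.002]
contact_force: [-9.1, -1.5, 1.9]
gripper_width: 0.218
```

```bash
python3 st.py
```

```text
t 14.95 tcp [ 0.5146 -0.0099  0.0562] yaw 5.23 pitch -6.22 roll 0.03 face z 0.0473 along -0.0068 lat -0.0005 F [-9.1 -1.5  1.9] Fax -9.2
```

carry_out(moves=[[[0,0,0],[-0.02,0,-0.05],1.5],[[0,0,0],[-0.06,0,-0.08],1.5],[[0,0,0],[-0.06,0,-0.08],1.5]])

```text
t: 15.32
eef_pos: [0.515, -0.0099, 0.0567]
tool_rot: [-0.055, -0.045, 0.997, -0.002]
contact_force: [-9.0, -1.2, 2.3]
gripper_width: 0.221
```

```bash
python3 st.py
```

```text
t 15.32 tcp [ 0.515  -0.0099  0.0567] yaw 5.22 pitch -6.26 roll 0.03 face z 0.0478 along -0.0065 lat -0.0006 F [-9.  -1.2  2.3] Fax -9.1
```

carry_out(moves=[[[0,0,0],[-0.04,0,0],1.5],[[0,0,0],[-0.07,0,-0.01],1.5],[[0,0,0],[-0.07,0,-0.01],1.5]])

```text
t: 15.7
eef_pos: [0.5151, -0.0099, 0.0566]
tool_rot: [-0.055, -0.045, 0.997, -0.002]
contact_force: [-9.7, -0.5, 2.1]
gripper_width: 0.222
```

```bash
python3 st.py
```

```text
t 15.7 tcp [ 0.5151 -0.0099  0.0566] yaw 5.22 pitch -6.33 roll 0.03 face z 0.0476 along -0.0064 lat -0.0006 F [-9.7 -0.5  2.1] Fax -9.7
```

carry_out(moves=[[[0,0,0],[-0.03,0,0],1.5],[[0,0,0],[-0.06,0,-0.01],1.5],[[0,0,0],[-0.06,0,-0.01],1.5]])

```text
t: 16.08
eef_pos: [0.5155, -0.0099, 0.0567]
tool_rot: [-0.055, -0.045, 0.997, -0.002]
contact_force: [-10.2, -1.4, 2.8]
gripper_width: 0.222
```

```bash
python3 st.py
```

```text
t 16.07 tcp [ 0.5155 -0.0099  0.0567] yaw 5.22 pitch -6.35 roll 0.03 face z 0.0475 along -0.0060 lat -0.0006 F [-10.2  -1.4   2.8] Fax -10.3
```

carry_out(moves=[[[0,0,0],[-0.03,0,0],1.5],[[0,0,0],[-0.06,0,-0.01],1.5],[[0,0,0],[-0.06,0,-0.01],1.5]])

```text
t: 16.45
eef_pos: [0.5161, -0.0099, 0.0567]
tool_rot: [-0.055, -0.045, 0.997, -0.002]
contact_force: [-11.4, -1.5, 2.0]
gripper_width: 0.222
```

```bash
python3 st.py
```

```text
t 16.45 tcp [ 0.5161 -0.0099  0.0567] yaw 5.22 pitch -6.35 roll 0.03 face z 0.0475 along -0.0054 lat -0.0006 F [-11.4  -1.5   2. ] Fax -11.5
```

carry_out(moves=[[[0,0,0],[-0.03,0,0],1.5],[[0,0,0],[-0.06,0,-0.01],1.5],[[0,0,0],[-0.06,0,-0.01],1.5]])

```text
t: 16.82
eef_pos: [0.5161, -0.0098, 0.0566]
tool_rot: [-0.056, -0.045, 0.997, -0.002]
contact_force: [-11.6, -1.7, 1.7]
gripper_width: 0.221
```

```bash
python3 st.py
```

```text
t 16.82 tcp [ 0.5161 -0.0098  0.0566] yaw 5.22 pitch -6.42 roll 0.04 face z 0.0473 along -0.0054 lat -0.0006 F [-11.6  -1.7   1.7] Fax -11.7
```

carry_out(moves=[[[0,0,0],[-0.03,0,-0.03],1.5],[[0,0,0],[-0.06,0,-0.06],1.5],[[0,0,0],[-0.06,0,-0.06],1.5]])

```text
t: 17.2
eef_pos: [0.5164, -0.0098, 0.057]
tool_rot: [-0.056, -0.045, 0.997, -0.002]
contact_force: [-12.5, -2.2, 1.5]
gripper_width: 0.224
```

```bash
python3 st.py
```

```text
t 17.2 tcp [ 0.5164 -0.0098  0.057 ] yaw 5.22 pitch -6.46 roll 0.04 face z 0.0477 along -0.0050 lat -0.0006 F [-12.5  -2.2   1.5] Fax -12.7
```

carry_out(moves=[[[0,0,0],[-0.03,0,-0.01],1.5],[[0,0,0],[-0.05,0,-0.02],1.5],[[0,0,0],[-0.05,0,-0.02],1.5]])

```text
t: 17.58
eef_pos: [0.5165, -0.0098, 0.0571]
tool_rot: [-0.057, -0.045, 0.997, -0.002]
contact_force: [-12.6, -1.6, 2.6]
gripper_width: 0.222
```

```bash
python3 st.py
```

```text
t 17.57 tcp [ 0.5165 -0.0098  0.0571] yaw 5.21 pitch -6.50 roll 0.04 face z 0.0476 along -0.0050 lat -0.0007 F [-12.6  -1.6   2.6] Fax -12.7
```

```bash
python3 - <<'E'
from h import *
im,i=shot('scene','s7');im2,_=shot('top','t7');im3,_=shot('wrist','w7')
a=cv2.resize(im[185:230,315:395],(720,405),interpolation=cv2.INTER_CUBIC)
b=cv2.resize(im2[180:215,280:320],(220,190),interpolation=cv2.INTER_CUBIC)
c=cv2.resize(im3,(304,190))
out=np.zeros((600,720,3),np.uint8);out[:405]=a;out[408:598,:220]=b;out[408:598,230:534]=c
cv2.imwrite('pics/m7.png',out[:,:,::-1])
E
```

```text
(no output)
```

View pics/m7.png

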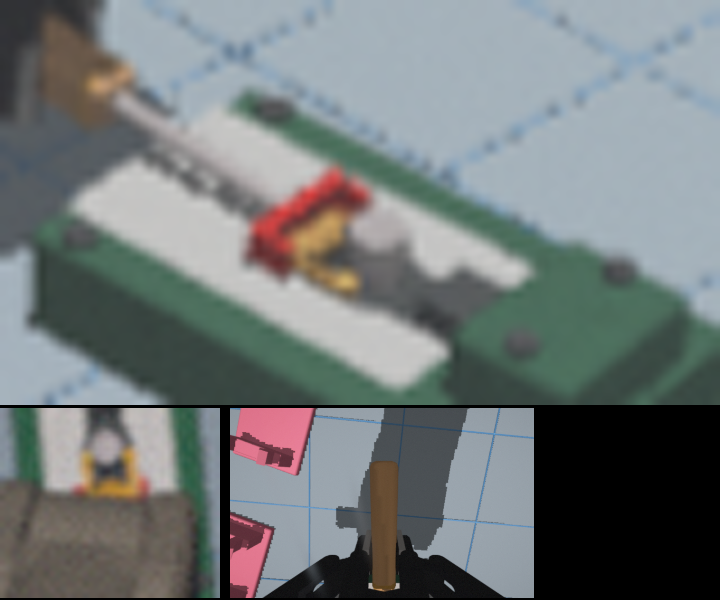

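carry_out(moves=[[[0,0,0],[-0.03,0,-0.01],1.5],[[0,0,0],[-0.05,0,-0.02],1.5],[[0,0,0],[-0.05,0,-0.02],1.5]])

```text
t: 18.1
eef_pos: [0.5165, -0.0098, 0.0571]
tool_rot: [-0.057, -0.045, 0.997, -0.002]
contact_force: [-14.5, -1.6, 3.6]
gripper_width: 0.218
```

```bash
python3 st.py
```

```text
t 18.1 tcp [ 0.5165 -0.0098  0.0571] yaw 5.21 pitch -6.56 roll 0.04 face z 0.0475 along -0.0050 lat -0.0006 F [-14.5  -1.6   3.6] Fax -14.6
```

carry_out(moves=[[[0,0,0],[-0.03,0,-0.01],1.5],[[0,0,0],[-0.03,0,-0.01],1.5],[[0,0,0],[-0.03,0,-0.01],1.5]])

```text
t: 18.48
eef_pos: [0.5166, -0.0098, 0.0571]
tool_rot: [-0.057, -0.045, 0.997, -0.002]
contact_force: [-15.3, -1.4, 3.2]
gripper_width: 0.224
```

```bash
python3 st.py
```

```text
t 18.48 tcp [ 0.5166 -0.0098  0.0571] yaw 5.21 pitch -6.59 roll 0.04 face z 0.0475 along -0.0049 lat -0.0006 F [-15.3  -1.4   3.2] Fax -15.3
```

carry_out(moves=[[[0,0,0],[0.4,0,0.02],1.5],[[0,0,0],[1.0,0,0.05],1.5],[[0,0,0],[1.9,0,0.1],1.5],[[0,0,0],[1.9,0,0.1],1.5],[[0,0,0],[1.9,0,0.1],1.5]])

```text
t: 19.1
eef_pos: [0.5034, -0.0108, 0.0594]
tool_rot: [-0.052, -0.046, 0.998, -0.002]
contact_force: [-0.0, -0.2, -1.2]
gripper_width: 0.221
```

```bash
python3 st.py; python3 - <<'E'
from h import *
im,i=shot('scene','s8')
A=np.array([np.cos(np.radians(5.2)),np.sin(np.radians(5.2))])
def al(p): return ((p[:2]-np.array([.6346,.0016]))@A).round(4),((p[:2]-np.array([.6346,.0016]))@[-A[1],A[0]]).round(4)
h=cv2.cvtColor(im,cv2.COLOR_RGB2HSV);m=((h[...,0]>12)&(h[...,0]<32)&(h[...,1]>110)&(h[...,2]>90))
m[:185]=0;m[235:]=0;m[:,:325]=0;m[:,395:]=0
P=np.array([onz(i,u,v,.044)[:2] for v,u in np.argwhere(m)]);r=np.array([al(p) for p in P]);print('clip along/lat min,max',r.min(0),r.max(0),len(r))
# same for the first picture (known clip) as a reference
im0=cv2.cvtColor(cv2.imread('pics/s6.png'),cv2.COLOR_BGR2RGB);
for n,I in [('ref s6',im0),('now',im)]:
    cv2.imwrite('pics/'+n[:3]+'.png',I[180:235,310:400,::-1])
    g=I.astype(int);w=(abs(g[...,0]-g[...,1])<22)&(g.sum(2)>380)
for s in bot.silhouettes('pin_top','scene'): print(s['score'],s['location'],al(onz(i,*s['location'],.05)))
for s in bot.silhouettes('clip_center','scene'): print(s['score'],s['location'],al(onz(i,*s['location'],.0435)))
a=cv2.resize(im[185:230,315:395],(720,405),interpolation=cv2.INTER_CUBIC)
b=cv2.imread('pics/s7.png')
cv2.imwrite('pics/m8.png',a[:,:,::-1])
E
```

```text
t 19.1 tcp [ 0.5034 -0.0108  0.0594] yaw 5.25 pitch -5.93 roll 0.01 face z 0.0512 along -0.0180 lat -0.0004 F [-0.  -0.2 -1.2] Fax -0.1
clip along/lat min,max [-0.0045 -0.0153] [0.0249 0.0106] 29
0.62 [360.1, 214.6] (np.float64(0.0422), np.float64(-0.0007))
0.41 [349.5, 211.1] (np.float64(0.0048), np.float64(-0.0013))
```

```bash
python3 - <<'E'
from h import *
i=bot.camera_info('scene')
A=np.array([np.cos(np.radians(5.2)),np.sin(np.radians(5.2))])
def al(p): d=p[:2]-np.array([.6346,.0016]);return (d@A).round(4),(d@[-A[1],A[0]]).round(4)
print(al(onz(i,310+358/9,180+240/9,.0605)),al(onz(i,315+380/9,185+228/9,.0605)))
# template match of the pin head s6 -> s8, subpixel by upscaling
a=cv2.imread('pics/s6.png');b=cv2.imread('pics/s8.png')
up=lambda x:cv2.resize(x,None,fx=8,fy=8,interpolation=cv2.INTER_CUBIC)
t=up(a[202:212,345:356]);
for f in ['s7','s8']:
    s=up(cv2.imread(f'pics/{f}.png')[195:225,340:380]);m=cv2.matchTemplate(s,t,cv2.TM_CCOEFF_NORMED);_,mx,_,l=cv2.minMaxLoc(m)
    du,dv=340+l[0]/8-345,195+l[1]/8-202
    print(f,mx,du,dv,al(onz(i,349.8+du,206.7+dv,.0605)))
E
```

```text
(np.float64(0.0062), np.float64(-0.0026)) (np.float64(0.0324), np.float64(-0.0019))
s7 0.8368502855300903 14.875 7.125 (np.float64(0.0575), np.float64(-0.0006))
s8 0.8919681906700134 8.375 4.25 (np.float64(0.0361), np.float64(-0.0023))
```

carry_out(moves=[[[0,-1.5,0],[-0.04,0,0.45],1.5],[[0,-2.9,0],[-0.09,0,0.87],1.5],[[0,-2.9,0],[-0.09,0,0.87],1.5],[[0,-2.9,0],[-0.09,0,0.87],1.5]])

```text
t: 19.75
eef_pos: [0.5031, -0.0109, 0.0506]
tool_rot: [-0.027, -0.046, 0.999, -0.001]
contact_force: [0.4, 0.3, -0.4]
gripper_width: 0.221
```

```bash
python3 st.py
```

```text
t 19.75 tcp [ 0.5031 -0.0109  0.0506] yaw 5.24 pitch -3.10 roll 0.01 face z 0.0479 along -0.0180 lat -0.0004 F [ 0.4  0.3 -0.4] Fax 0.4
```

carry_out(moves=[[[0,0,0],[-0.3,0,-0.02],1.5],[[0,0,0],[-0.6,0,-0.03],1.5],[[0,0,0],[-0.9,0,-0.05],1.5],[[0,0,0],[-1.2,0,-0.06],1.5],[[0,0,0],[-1.3,0,-0.07],1.5]])

```text
t: 20.38
eef_pos: [0.5139, -0.0099, 0.05]
tool_rot: [-0.029, -0.046, 0.999, -0.001]
contact_force: [-7.2, 0.5, 3.0]
gripper_width: 0.224
```

```bash
python3 st.py
```

```text
t 20.38 tcp [ 0.5139 -0.0099  0.05  ] yaw 5.23 pitch -3.34 roll 0.03 face z 0.0469 along -0.0073 lat -0.0005 F [-7.2  0.5  3. ] Fax -7.1
```

carry_out(moves=[[[0,0,0],[-0.08,0,0],1.5],[[0,0,0],[-0.16,0,-0.02],1.5],[[0,0,0],[-0.16,0,-0.02],1.5]])

```text
t: 20.75
eef_pos: [0.5141, -0.0099, 0.05]
tool_rot: [-0.03, -0.046, 0.999, -0.001]
contact_force: [-10.0, -0.7, 3.5]
gripper_width: 0.224
```

```bash
python3 st.py
```

```text
t 20.75 tcp [ 0.5141 -0.0099  0.05  ] yaw 5.22 pitch -3.47 roll 0.04 face z 0.0466 along -0.0070 lat -0.0005 F [-10.   -0.7   3.5] Fax -10.0
```

carry_out(moves=[[[0,0,0],[0,0,-0.08],1.5],[[0,0,0],[0,0,-0.15],1.5],[[0,0,0],[0,0,-0.15],1.5]])

```text
t: 21.12
eef_pos: [0.5143, -0.0099, 0.0512]
tool_rot: [-0.03, -0.046, 0.999, -0.001]
contact_force: [-6.5, -0.1, -0.5]
gripper_width: 0.221
```

```bash
python3 st.py
```

```text
t 21.12 tcp [ 0.5143 -0.0099  0.0512] yaw 5.22 pitch -3.45 roll 0.03 face z 0.0479 along -0.0068 lat -0.0005 F [-6.5 -0.1 -0.5] Fax -6.5
```

carry_out(moves=[[[0,0,0],[-0.08,0,-0.01],1.5],[[0,0,0],[-0.15,0,-0.03],1.5],[[0,0,0],[-0.15,0,-0.03],1.5]])

```text
t: 21.5
eef_pos: [0.5148, -0.0099, 0.0512]
tool_rot: [-0.031, -0.046, 0.998, -0.001]
contact_force: [-8.1, -0.6, 1.0]
gripper_width: 0.224
```

```bash
python3 st.py
```

```text
t 21.5 tcp [ 0.5148 -0.0099  0.0512] yaw 5.22 pitch -3.58 roll 0.04 face z 0.0476 along -0.0064 lat -0.0006 F [-8.1 -0.6  1. ] Fax -8.1
```

carry_out(moves=[[[0,0,0],[-0.05,0,-0.01],1.5],[[0,0,0],[-0.1,0,-0.03],1.5],[[0,0,0],[-0.1,0,-0.03],1.5]])

```text
t: 21.88
eef_pos: [0.5153, -0.0099, 0.0513]
tool_rot: [-0.032, -0.045, 0.998, -0.001]
contact_force: [-9.5, 0.3, 0.7]
gripper_width: 0.223
```

```bash
python3 st.py
```

```text
t 21.88 tcp [ 0.5153 -0.0099  0.0513] yaw 5.21 pitch -3.63 roll 0.04 face z 0.0475 along -0.0059 lat -0.0006 F [-9.5  0.3  0.7] Fax -9.5
```

carry_out(moves=[[[0,0,0],[-0.05,0,-0.04],1.5],[[0,0,0],[-0.1,0,-0.08],1.5],[[0,0,0],[-0.1,0,-0.08],1.5]])

```text
t: 22.25
eef_pos: [0.5162, -0.0098, 0.0519]
tool_rot: [-0.032, -0.045, 0.998, -0.001]
contact_force: [-9.6, 0.4, -0.9]
gripper_width: 0.222
```

```bash
python3 st.py
```

```text
t 22.25 tcp [ 0.5162 -0.0098  0.0519] yaw 5.22 pitch -3.65 roll 0.04 face z 0.0481 along -0.0049 lat -0.0006 F [-9.6  0.4 -0.9] Fax -9.6
```

carry_out(moves=[[[0,0,0],[-0.05,0,-0.02],1.5],[[0,0,0],[-0.1,0,-0.03],1.5],[[0,0,0],[-0.1,0,-0.03],1.5]])

```text
t: 22.62
eef_pos: [0.5175, -0.0097, 0.0522]
tool_rot: [-0.032, -0.046, 0.998, -0.001]
contact_force: [-9.4, -0.4, -1.5]
gripper_width: 0.222
```

```bash
python3 st.py
```

```text
t 22.62 tcp [ 0.5175 -0.0097  0.0522] yaw 5.22 pitch -3.63 roll 0.04 face z 0.0484 along -0.0037 lat -0.0006 F [-9.4 -0.4 -1.5] Fax -9.4
```

carry_out(moves=[[[0,0,0],[-0.05,0,-0.01],1.5],[[0,0,0],[-0.1,0,-0.01],1.5],[[0,0,0],[-0.1,0,-0.01],1.5]])

```text
t: 23.0
eef_pos: [0.5191, -0.0095, 0.0523]
tool_rot: [-0.031, -0.045, 0.998, -0.001]
contact_force: [-6.4, -0.8, -1.1]
gripper_width: 0.222
```

```bash
python3 st.py
```

```text
t 23.0 tcp [ 0.5191 -0.0095  0.0523] yaw 5.22 pitch -3.55 roll 0.03 face z 0.0488 along -0.0020 lat -0.0006 F [-6.4 -0.8 -1.1] Fax -6.4
```

carry_out(moves=[[[0,0,0],[-0.05,0,-0.01],1.5],[[0,0,0],[-0.1,0,-0.01],1.5],[[0,0,0],[-0.1,0,-0.01],1.5]])

```text
t: 23.38
eef_pos: [0.525, -0.0089, 0.0538]
tool_rot: [-0.026, -0.046, 0.999, -0.001]
contact_force: [0.8, -0.2, -1.5]
gripper_width: 0.218
```

```bash
python3 st.py
```

```text
t 23.38 tcp [ 0.525  -0.0089  0.0538] yaw 5.25 pitch -2.99 roll 0.01 face z 0.0514 along 0.0039 lat -0.0004 F [ 0.8 -0.2 -1.5] Fax 0.8
```

carry_out(moves=[[[0,0,0],[-0.05,0,-0.01],1.5],[[0,0,0],[-0.1,0,-0.01],1.5],[[0,0,0],[-0.1,0,-0.01],1.5]])

```text
t: 23.75
eef_pos: [0.5253, -0.0089, 0.0537]
tool_rot: [-0.027, -0.046, 0.999, -0.001]
contact_force: [0.4, -0.4, -1.3]
gripper_width: 0.22
```

```bash
python3 st.py
```

```text
t 23.75 tcp [ 0.5253 -0.0089  0.0537] yaw 5.24 pitch -3.07 roll 0.01 face z 0.0511 along 0.0042 lat -0.0005 F [ 0.4 -0.4 -1.3] Fax 0.3
```

carry_out(moves=[[[0,0,0],[0.5,0,0.02],1.5],[[0,0,0],[0.5,0,0.32],1.5],[[0,0,0],[0.3,0,0.31],1.5],[[0,0,0],[0.1,0,0.3],1.5],[[0,0,0],[0,0,0.3],1.5]])

```text
t: 24.38
eef_pos: [0.5252, -0.0089, 0.0507]
tool_rot: [-0.027, -0.046, 0.999, -0.001]
contact_force: [0.0, -0.2, -2.4]
gripper_width: 0.219
```

```bash
python3 st.py
```

```text
t 24.38 tcp [ 0.5252 -0.0089  0.0507] yaw 5.24 pitch -3.08 roll 0.01 face z 0.0480 along 0.0041 lat -0.0005 F [ 0.  -0.2 -2.4] Fax 0.0
```

carry_out(moves=[[[0,0,0],[-0.07,0,0],1.5],[[0,0,0],[-0.14,0,-0.01],1.5],[[0,0,0],[-0.2,0,-0.02],1.5],[[0,0,0],[-0.2,0,-0.02],1.5]])

```text
t: 24.88
eef_pos: [0.5261, -0.0088, 0.0506]
tool_rot: [-0.028, -0.046, 0.999, -0.001]
contact_force: [-1.8, -0.2, -1.0]
gripper_width: 0.226
```

```bash
python3 st.py
```

```text
t 24.88 tcp [ 0.5261 -0.0088  0.0506] yaw 5.24 pitch -3.18 roll 0.02 face z 0.0477 along 0.0051 lat -0.0005 F [-1.8 -0.2 -1. ] Fax -1.8
```

carry_out(moves=[[[0,0,0],[-0.08,0,-0.03],1.5],[[0,0,0],[-0.15,0,-0.06],1.5],[[0,0,0],[-0.15,0,-0.06],1.5]])

```text
t: 25.25
eef_pos: [0.5264, -0.0088, 0.0508]
tool_rot: [-0.029, -0.046, 0.999, -0.001]
contact_force: [-6.2, -0.2, 0.3]
gripper_width: 0.217
```

```bash
python3 st.py
```

```text
t 25.25 tcp [ 0.5264 -0.0088  0.0508] yaw 5.23 pitch -3.33 roll 0.03 face z 0.0476 along 0.0053 lat -0.0005 F [-6.2 -0.2  0.3] Fax -6.2
```

carry_out(moves=[[[0,0,0],[-0.08,0,-0.01],1.5],[[0,0,0],[-0.15,0,-0.02],1.5],[[0,0,0],[-0.15,0,-0.02],1.5]])

```text
t: 25.62
eef_pos: [0.5264, -0.0088, 0.0506]
tool_rot: [-0.03, -0.046, 0.998, -0.001]
contact_force: [-9.4, -0.8, 2.1]
gripper_width: 0.217
```

```bash
python3 st.py
```

```text
t 25.62 tcp [ 0.5264 -0.0088  0.0506] yaw 5.23 pitch -3.49 roll 0.04 face z 0.0472 along 0.0054 lat -0.0005 F [-9.4 -0.8  2.1] Fax -9.4
```

carry_out(moves=[[[0,0,0],[0.5,0,-0.05],1.5],[[0,0,0],[1.5,0,0],1.5],[[0,0,0],[3,0,0.05],1.5],[[0,0,0],[4,0,-2],1.5],[[0,0,0],[4,0,-7],1.5]])

```text
t: 26.25
eef_pos: [0.4905, -0.0121, 0.1225]
tool_rot: [-0.03, -0.046, 0.999, -0.001]
contact_force: [1.4, 0.3, -1.4]
gripper_width: 0.221
```

carry_out(moves=[[[0,0,0],[0,0,-4],1.5],[[0,0,0],[-2,-3,-7],1.5],[[0,0,0],[-4,-7,-7],1.5],[[0,0,0],[-4,-7,-7],1.5]])

```text
t: 26.75
eef_pos: [0.5443, -0.0812, 0.1917]
tool_rot: [-0.026, -0.043, 0.999, -0.002]
contact_force: [-0.1, -0.1, -1.6]
gripper_width: 0.223
```

```bash
python3 st.py; python3 - <<'E'
from h import *
im,i=shot('scene','s9');im2,_=shot('top','t9');im3,_=shot('wrist','w9')
out=np.zeros((600,720,3),np.uint8);out[:315,:560]=cv2.resize(im[185:230,315:395],(560,315),interpolation=cv2.INTER_CUBIC)
out[320:598,:320]=cv2.resize(im2[178:213,280:320],(320,278),interpolation=cv2.INTER_CUBIC)
out[340:590,322:720]=cv2.resize(im3,(398,250))
cv2.imwrite('pics/m9.png',out[:,:,::-1])
E
```

```text
t 26.75 tcp [ 0.5443 -0.0812  0.1917] yaw 4.94 pitch -2.99 roll -0.10 face z 0.1893 along 0.0166 lat -0.0747 F [-0.1 -0.1 -1.6] Fax -0.1
```

View pics/m9.png

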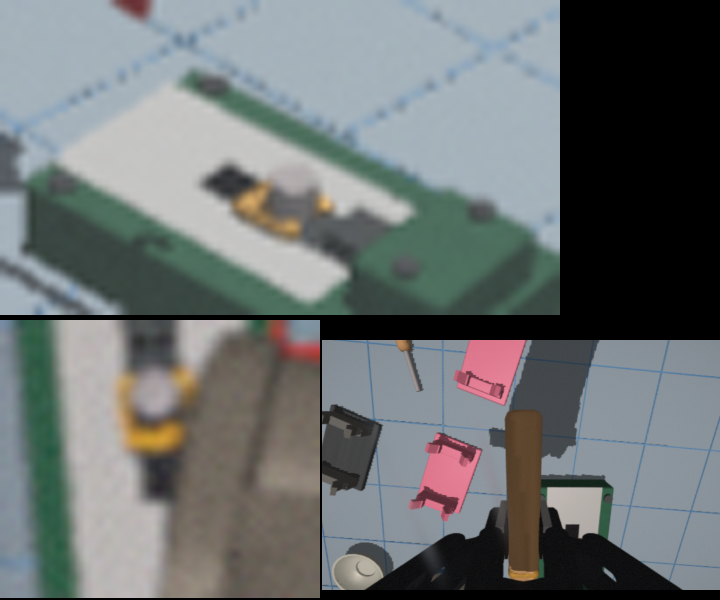

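```bash
cat > tgt.py <<'E'
import sys
from h import *
o=bot.get_obs();T=rot(o['tool_rot']);G=rot([0,.176,.984,0]/np.linalg.norm([.176,.984]))
z=float(sys.argv[1]);p=np.array([.5618,-.3446,z])
print('tcp',o['eef_pos'].round(4),'turn',np.degrees(R.from_matrix(T.T@G).as_rotvec()).round(2),'shift cm',(T.T@(p-o['eef_pos'])*100).round(2),'F',o['contact_force'].round(1))
E
python3 tgt.py .19
```

```text
tcp [ 0.5427 -0.0768  0.1906] turn [-0.65 -3.13 25.53] shift cm [  0.54 -26.84   0.07] F [ 0.   0.7 -2.2]
```

carry_out(moves=[[[0,-0.8,6.5],[0.1,-5.4,0],1.5],[[0,-1.6,13],[0.2,-10.8,0],1.5],[[-0.5,-2.4,19],[0.4,-16.2,0],1.5],[[-0.65,-3.1,25.5],[0.5,-21.5,0],1.5],[[-0.65,-3.1,25.5],[0.5,-26.8,0.1],1.5]])

```text
t: 27.52
eef_pos: [0.5632, -0.3445, 0.19]
tool_rot: [0.0, 0.176, 0.984, 0.0]
contact_force: [1.2, 0.0, -1.9]
gripper_width: 0.22
```

carry_out(moves=[[[0,0,0],[0,0,0],1.5],[[0,0,0],[0,0,0],1.5],[[0,0,0],[0,0,0],1.5],[[0,0,0],[0,0,0],1.5]])

```text
t: 28.02
eef_pos: [0.5637, -0.3431, 0.1904]
tool_rot: [0.0, 0.175, 0.985, 0.0]
contact_force: [-0.4, -0.4, -1.0]
gripper_width: 0.223
```

```bash
python3 tgt.py .08
```

```text
tcp [ 0.5637 -0.3431  0.1904] turn [0.03 0.04 0.14] shift cm [ 0.14 -0.21 11.04] F [-0.4 -0.4 -1. ]
```

carry_out(moves=[[[0,0,0.1],[0.1,-0.2,5],1.5],[[0,0,0.1],[0.14,-0.21,10],1.5],[[0,0,0.1],[0.14,-0.21,11],1.5],[[0,0,0.1],[0.14,-0.21,11],1.5],[[0,0,0.1],[0.14,-0.21,11],1.5]])

```text
t: 28.65
eef_pos: [0.5627, -0.3473, 0.0827]
tool_rot: [0.002, 0.177, 0.984, -0.001]
contact_force: [0.5, 0.6, -0.9]
gripper_width: 0.22
```

```bash
python3 tgt.py .0375; python3 - <<'E'
from h import *
im,i=shot('wrist','w10');o=bot.get_obs();T=rot(o['tool_rot'])
for s in bot.silhouettes('fork_grip','wrist')[:1]:
    r=s['region'];e=np.where(r.sum(1)>15)[0];v=e[0]
    for w in (v,v+15,v+60,v+100):
        c=np.where(r[w])[0];print(w,c.min(),c.max(),T.T@(onz(i,c.mean(),w,o['eef_pos'][2]+.0135)-o['eef_pos']))
for s in bot.silhouettes('rest_seat','wrist'): print(round(s['score'],2),s['location'],s['region'].sum())
E
```

```text
tcp [ 0.5627 -0.3473  0.0827] turn [-0.05  0.26 -0.08] shift cm [0.2  0.22 4.52] F [ 0.5  0.6 -0.9]
111 311 337 [ 0.0737472   0.0003907  -0.01384565]
126 294 353 [ 0.06915863  0.00023402 -0.01382406]
171 295 352 [ 0.05464216  0.00023375 -0.0137561 ]
211 296 351 [ 0.04070389  0.00023348 -0.01369086]
0.73 [578.3, 155.7] 23502
0.65 [9.5, 283.1] 1064
```

carry_out(moves=[[[0,0,0],[0.1,0.1,0.5],1.5],[[0,0,0],[0.1,0.1,0.5],1.5],[[0,0,0],[0.1,0.1,0.5],1.5],[[0,0,0],[0.1,0.1,0.5],1.5]])

```text
t: 29.3
eef_pos: [0.5607, -0.3452, 0.0754]
tool_rot: [0.0, 0.177, 0.984, -0.0]
contact_force: [-0.3, 0.5, -1.5]
gripper_width: 0.22
```

```bash
python3 tgt.py .037
```

```text
tcp [ 0.5607 -0.3452  0.0754] turn [-0.02  0.05 -0.09] shift cm [-0.08  0.1   3.84] F [-0.3  0.5 -1.5]
```

carry_out(moves=[[[0,0,0],[-0.1,0.1,1.2],1.5],[[0,0,0],[-0.1,0.1,2.4],1.5],[[0,0,0],[-0.1,0.1,3.4],1.5],[[0,0,0],[-0.1,0.1,3.75],1.5],[[0,0,0],[-0.1,0.1,3.75],1.5]])

```text
t: 29.92
eef_pos: [0.5619, -0.3446, 0.0376]
tool_rot: [0.0, 0.177, 0.984, -0.0]
contact_force: [0.8, -0.7, -1.8]
gripper_width: 0.223
```

```bash
python3 tgt.py .037
```

```text
tcp [ 0.5619 -0.3446  0.0376] turn [-0.02  0.03 -0.1 ] shift cm [0.01 0.   0.06] F [ 0.8 -0.7 -1.8]
```

Seated within ~1 mm; lower slightly, open, and withdraw.

carry_out(moves=[[[0,0,0],[0,0,0.08],1.5],[[0,0,0],[0,0,0.08],3],[[0,0,0],[0,0,0.08],5],[[0,0,0],[0,0,0.08],5],[[0,0,0],[0,0,0.08],5]])

```text
t: 30.55
eef_pos: [0.5621, -0.3446, 0.0372]
tool_rot: [0.001, 0.177, 0.984, -0.0]
contact_force: [-0.6, 1.5, 0.2]
gripper_width: 0.585
```

carry_out(moves=[[[0,0,0],[0,0,-1.5],5],[[0,0,0],[0,0,-4],5],[[0,0,0],[0,0,-9],5],[[0,0,0],[0,0,-14],5],[[0,0,0],[0,0,-16],5]])

```text
t: 31.18
eef_pos: [0.563, -0.3457, 0.2016]
tool_rot: [0.003, 0.177, 0.984, -0.001]
contact_force: [-0.6, -0.2, 0.1]
gripper_width: 0.588
```

carry_out(moves=[[[0,0,0],[0,0,0],5],[[0,0,0],[0,0,0],5],[[0,0,0],[0,0,0],5],[[0,0,0],[0,0,0],5]])

```text
t: 31.68
eef_pos: [0.5614, -0.3442, 0.1958]
tool_rot: [-0.001, 0.177, 0.984, -0.0]
contact_force: [0.4, 0.1, 0.1]
gripper_width: 0.583
```

```bash
python3 - <<'E'
from h import *
o=bot.get_obs();print(o['eef_pos'],o['gripper_width'],o['contact_force'].round(1))
im,i=shot('wrist','w11')
cv2.imwrite('pics/m11.png',im[:,:,::-1])
for s in bot.silhouettes('fork_grip','wrist')[:2]:
    r=s['region'];P=[]
    for v in range(400):
        c=np.where(r[v])[0]
        if len(c)>20 and len(c)<45: P.append(onz(i,c.mean(),v,.05))
    P=np.array(P);d=P[-1]-P[0];print(s['score'],P[0],P[-1],P.mean(0),np.linalg.norm(d),np.degrees(np.arctan2(d[1],d[0])))
# fork before/after from the fixed cameras
for c,f in [('scene','scene0'),('top','top0')]:
    im,_=shot(c,c+'_end');a=cv2.imread(f'pics/{f}.png').astype(int);b=im[:,:,::-1].astype(int)
    m=lambda g:(g[...,2]>150)&(g[...,1]<70)&(g[...,0]<80)
    for n,g in (('start',a),('end',b)):
        q=np.argwhere(m(g));q=q[(q[:,1]>400)&(q[:,1]<440)&(q[:,0]<200)] if c=='top' else q[(q[:,1]>220)&(q[:,1]<262)&(q[:,0]>270)]
        print(c,n,len(q),q.mean(0) if len(q) else None)
E
```

```text
[ 0.56138039 -0.34419743  0.19580694] 0.5834498121595642 [0.4 0.1 0.1]
0.87 [ 0.49484014 -0.31968675  0.05      ] [ 0.6628066  -0.38165371  0.05      ] [ 0.54800534 -0.33919496  0.05      ] 0.17903249567679166 -20.250258742037065
scene start 25 [285.56 239.6 ]
scene end 29 [285.89655172 239.86206897]
top start 15 [183.46666667 420.06666667]
top end 15 [183.33333333 419.86666667]
```

Fork head pixels match the start in both fixed cameras; handing in.

```bash
python3 -c "
from h import *
print(bot.hand_in())"
```

```text
the job is handed in; nothing more can be done
None
```

The clip is snapped home on the pin, the fork is back in its rest and released, and the job was handed in at about 32 s. The hand-in gave no verdict.

- **Pushing:** the pin slid about 26 mm before backing up solid. My first push stalled and the measured wrist force reached about 15.6 N, below the 17 N limit. The fork's prongs were rubbing on the unit's flat top. I backed off, tilted the fork less and raised it. Then the clip spread at about 9.5 N and the force dropped sharply as it snapped in. I pushed once more to 9.4 N and the fork no longer moved. It had travelled 12.6 mm from the solid contact, close to the expected 13 mm.
- **Clip check:** the pictures after withdrawing show the clip lying around the pin under its head. I judged this by eye and from the travel; I did not measure the 3 mm tolerance directly.
- **Fork check:** its red head is within 0.4 pixel of where it started in both fixed cameras. Its direction is -20.25° against about -20.2° at the start. The robot touches nothing.
- **Not checked:** the last close-up of the rest could not be viewed because the picture limit was reached, so the fork check rests on pixel measurements alone. I noticed no contact with other things, but I did not measure them for movement.

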